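Tip the bench scrap through the recovery box's flap

TASK

Empty the blue scrap cup into the grey recovery box: press the orange one-way flap open with the front rim corners of the cup and tip all five pieces of metal scrap through it. Then let the flap shut and stand the empty cup upright on its round cork mat again. Leave everything else on the bench where it is.

Things in the scene. Friction and masses are not known exactly. Their poses are not given: they have to be found in the camera images.
- bin: grey steel recovery box with clear front, fixed, hollow: 160 deep (x) x 160 wide (y) x 180 mm tall, walls 4 mm. Origin: centre of the underside; x points from its front to its back, z up. The front (x = -80) is 70 mm tall; from its top edge a dark 45-degree face rises to x = 30, z = 180 mm; then a flat top to x = 80. The flap is in the sloping face
- flap (a joint): angle of the orange flap (96 mm wide, 101 along the slope, 3 thick), rad: 0 = shut, flush with the sloping face; grows to 1.2 as it swings into the box about its upper edge (125 mm up the slope from the foot of the sloping face). One-way, inward only; a spring shuts it: 0.7 N at its lower edge starts it, about 2.5 N holds it at 0.8. The scrap's weight does not open it
- port (a point): centre of the flap's opening, on the outer side of the sloping face, 72.5 mm up the slope (x = -29, z = 121 mm in the box's frame). The opening is 100 mm wide (y) and 105 mm long, from 20 to 125 mm up the slope; axes as bin
- cup: blue plastic scrap cup, about 120 g, open on top. Origin: underside; z up, x towards the pouring notch. Inside 46 mm wide (y), walls 3 mm, back and sides 55 mm tall; flat base from x = -33 to 24, y = -26 to 26 mm. The front wall leans out 30 degrees and is 31 mm tall. Scrap stays in while it is tipped front-down less than 55 degrees; all has left at about 90 to 95
- cup_grip (a point): middle of the handle, a flat upright tab out of the cup's back: 10 mm thick (y), x = -33 to -83, z = 29 to 55 mm in the cup's frame; this point is at x = -64, z = 42 mm; axes as cup
- cup_lip (a point): midway between the cup's two front rim corners (y = +-24.5), at x = 56, z = 55 mm in the cup's frame: there the side walls end as two 3 mm thick cheeks, 13 mm broad at their tips (up to z = 61), 26 mm past the edge of the leaning front wall, so that the corners can press on the flap while scrap leaves by the 46 mm wide notch between them; axes as cup
- cup_base (a point): centre of the underside of the cup's base, 4.5 mm behind the cup's origin; axes as cup
- mat: round cork mat, 140 mm across, 4 mm thick, fixed; the cup stands on it. Origin: centre of its underside
- mandrel: ring mandrel: steel taper on a round wooden foot 80 mm across, 200 mm tall; bystander. Origin: centre of the underside
- bowl: white ceramic bowl, 90 mm across, 42 mm tall; bystander. Origin: centre of the underside
- bur_block: wooden block with steel burs, 70 x 70 mm, 48 mm tall with the burs; bystander. Origin: centre of the underside
- tool_pot: dark steel pot of tools, 68 mm across, the pot 80 mm and the tools 160 mm tall; bystander. Origin: centre of the underside
- hammer: hammer lying on the bench, handle to its -x, under 40 mm tall; bystander
- driver: screwdriver lying on the bench, wooden handle to its -x, under 40 mm tall; bystander
- flux_jar: amber jar, 52 mm across, 42 mm tall; bystander. Origin: centre of the underside
- scrap0_mid (a point): a piece of scrap in the cup: brass casting button, 15 mm across, 12 mm tall; this point is its centre
- scrap1_mid (a point): a piece of scrap in the cup: brass bead, 14 mm across; this point is its centre
- scrap2_mid (a point): a piece of scrap in the cup: brass casting button, 15 mm across, 12 mm tall; this point is its centre
- scrap3_mid (a point): a piece of scrap in the cup: brass bead, 14 mm across; this point is its centre
- scrap4_mid (a point): a piece of scrap in the cup: copper bead, 14 mm across; this point is its centre
There are look-alikes about, which are no part of the job. There is more than one size of the cup; the job needs the smallest.

How it is judged:
By the outcome, as a careful person would: the job done as asked, in the order asked, and still so for the second after the job is handed in, with the robot touching nothing.
It also fails if it takes over 54 s, if anything falls off the work surface, if the arm or the gripper's body presses on something with over 40 N, if the wrist force passes 120 N, or if a joint passes its speed limit or range.

ROBOT

A 6-joint arm with a two-finger parallel gripper is mounted at the origin on the work surface. World frame = base frame: x ahead of the robot, y to its left, z up, the work surface at z = 0. Lengths are in m, angles in rad, forces in N, time in s.
With the tool pointing down it reaches from about 0.35 to 0.8 m from the base axis. Payload 7.3 kg.
Tool frame: the origin (TCP) lies between the finger pads; the fingertips stand 25 mm ahead of it and the grasp point (between the pads) lies 6 mm ahead of it (r.tip_extent is the distance from the TCP to the fingertips, in m); z points along the fingers, y is the direction in which the jaws open and shut (so a half turn about z gives the same grasp; the last joint's range is limited). The gripper opens to 85 mm and grips with 20 to 120 N. Pads are 22 mm wide; open, the fingers measure 114 mm over their backs; the gripper's body (76 mm by 85 mm) begins 54 mm behind the grasp point. The pads swing forward as they close: fully open they stand 13 mm farther back than shut.
Start: joints at [0.977, 0.342, 1.524, -0, 1.275, -0.146], TCP at [0.227, 0.473, 0.229] pointing down, gripper open.
Joint ranges: [-2.53, 2.53], [-0.77, 2.02], [0.04, 2.7], [-1, 4.14], [0.28, 2.66], [-3.11, 3.11]. Speed limits (rad/s): [2.57, 2.57, 3.14, 3.14, 3.14, 3.14].

INTERFACE

Orientations are given as a unit quaternion [x, y, z, w].
In Python, from workcell import r, command_gripper, optics gives the robot as it stands. The module is installed in compiled form; this text tells all that it offers. Calls block until the motion is done:
- r.reach(position, orientation): joint-space move of the TCP to a pose.
- r.move_straight(position, orientation=None, speed=0.15, max_force=None): straight line of the TCP; orientation=None keeps the orientation; speed is the mean speed in m/s. With max_force (N) it stops when the force on the tool has changed by that much, and returns True; else False.
- r.movej(angles): joint-space move.
- command_gripper(opening, force=None): finger opening in m; force is the grip in N (None keeps the last); returns when the fingers have stopped.
- r.hold(seconds).
- r.solve_ik(position, orientation): joint angles nearest the present ones, or None.
- r.read_state(): the state.
- optics.get_image(name): name is "scene" or "side" or "wrist"; returns (picture, depth): 384x512x3 uint8, red, green, blue; 384x512 float32, m along the optical axis (not along the pixel's ray), 0 where there is no reading.
- optics.camera_model(name): a dict with "K" (3x3 intrinsics, pixels), "R" (3x3) and "t" (3): a world point X has camera coordinates R X + t; the wrist camera has in their place "tool_from_camera" (4x4, takes a point from camera to tool coordinates, whose origin is the TCP and whose axes are the flange's). Camera axes: x right, y down, z forward; pixel columns grow to the right and rows downward; lengths in m; the calibration is good to about 2 mm. A picture is of the moment at which its call begins: read the wrist's pose just before it. camera_model takes no time and is no camera call.
A pose or a line that the arm cannot do raises r.PlanningError and nothing moves.
- r.finish_job(): hands the job in, once; it reports no verdict.
The state is a dict: "time_s": time; "joint_positions": joint angles; "dq": joint speeds; "tau": joint torques, N m; "eef_pos": TCP position; "eef_rot": TCP orientation; "contact_force": force on the tool from outside, world axes, zero at the start; "torque": the same for the moment, N m; "grip_width": finger opening in m.
Only numpy, scipy, OpenCV 4.12 (cv2) and the standard library are available. Lean on these libraries where they do the work, as an engineer would, in place of code of your own. Each camera call takes 0.05 s, during which the arm holds its last target.

## Working session

There is one attempt and no reset: what is moved stays moved. The work goes in short steps, each a Python script; the robot and the scene stay as the last script left them, time stands still between calls to the robot, and variables do not carry over. Pictures are saved under pics/ and viewed, and the job is handed in when it is done.

```bash
mkdir -p pics; cat > h.py <<'E'
import numpy as np, cv2
from workcell import r, command_gripper, optics
from scipy.spatial.transform import Rotation as R
def snap(name,tag):
    st=r.read_state(); im,d=optics.get_image(name)
    np.savez(f'{tag}.npz',im=im,d=d,p=st['eef_pos'],q=st['eef_rot'])
    cv2.imwrite(f'pics/{tag}.png',im[:,:,::-1]); return im,d
def w(name,tag,u,v,d=None):
    z=np.load(f'{tag}.npz'); m=optics.camera_model(name)
    dd=z['d'][int(round(v)),int(round(u))] if d is None else d
    c=dd*np.linalg.inv(m['K'])@[u,v,1]
    if name=='wrist':
        T=m['tool_from_camera']; return R.from_quat(z['q']).apply(T[:3,:3]@c+T[:3,3])+z['p']
    return m['R'].T@(c-m['t'])
def cloud(name,tag):
    z=np.load(f'{tag}.npz'); m=optics.camera_model(name); d=z['d']
    v,u=np.mgrid[:384,:512]
    c=(np.linalg.inv(m['K'])@np.stack([u.ravel(),v.ravel(),np.ones(u.size)])*d.ravel()).T
    if name=='wrist':
        T=np.array(m['tool_from_camera']); X=R.from_quat(z['q']).apply(c@T[:3,:3].T+T[:3,3])+z['p']
    else: X=(c-m['t'])@m['R']
    X=X.reshape(384,512,3).copy(); X[d==0]=np.nan; return X,z['im']
def crop(tag,u0,v0,u1,v1,out,k=4):
    im=np.load(f'{tag}.npz')['im'][v0:v1,u0:u1,::-1]
    cv2.imwrite(f'pics/{out}.png',cv2.resize(im,None,fx=k,fy=k,interpolation=cv2.INTER_CUBIC))
E
python3 - <<'E'
from h import *
snap('scene','s0'); snap('side','d0'); print(r.read_state())
for n in('scene','side','wrist'): print(optics.camera_model(n))
E
```

```text
{'time_s': 0.1, 'joint_positions': array([ 9.76968482e-01,  3.42683851e-01,  1.52490741e+00,  2.88504778e-06,
        1.27541613e+00, -1.46003252e-01]), 'dq': array([ 0.00099715, -0.0023623 , -0.00311186,  0.00031027, -0.0011928 ,
        0.00015634]), 'tau': array([ 1.10313966e-03, -4.34449983e+01, -2.46489877e+01, -8.46412536e-05,
        4.69191611e-03,  5.59925098e-06]), 'eef_pos': array([0.22710582, 0.47293921, 0.22828439]), 'eef_rot': array([ 2.22046298e-01,  9.75035867e-01, -6.59018229e-04, -2.57024721e-04]), 'contact_force': array([-0.06862528,  0.36429012,  0.64713762]), 'torque': array([-0.02246685, -0.02668984,  0.00309789]), 'grip_width': 0.08543992644131518}
{'K': array([[429.69335891,   0.        , 255.07538269],
       [  0.        , 429.69335891, 195.71076841],
       [  0.        ,   0.        ,   1.        ]]), 'R': array([[ 0.85365868,  0.52056864,  0.0165877 ],
       [ 0.41936911, -0.66812157, -0.6146081 ],
       [-0.3088631 ,  0.5316219 , -0.78865819]]), 't': array([-0.37689683, -0.24619429,  1.54307702])}
{'K': array([[355.20942758,   0.        , 254.49277468],
       [  0.        , 355.20942758, 195.58946404],
       [  0.        ,   0.        ,   1.        ]]), 'R': array([[-0.99970066, -0.0150602 , -0.01928144],
       [ 0.00150872,  0.74864493, -0.66296945],
       [ 0.02441941, -0.66280008, -0.74839812]]), 't': array([0.51837781, 0.16958153, 1.02314609])}
{'K': array([[324.98874127,   0.        , 256.70368499],
       [  0.        , 324.98874127, 187.70350796],
       [  0.        ,   0.        ,   1.        ]]), 'tool_from_camera': array([[ 5.41349568e-04, -9.62061402e-01, -2.72832488e-01,
         6.83979709e-02],
       [ 9.99999842e-01,  4.80268263e-04,  2.90661590e-04,
         6.21355243e-04],
       [-1.48601512e-04, -2.72832602e-01,  9.62061510e-01,
        -1.44745661e-01],
       [ 0.00000000e+00,  0.00000000e+00,  0.00000000e+00,
         1.00000000e+00]])}
```

View pics/s0.png

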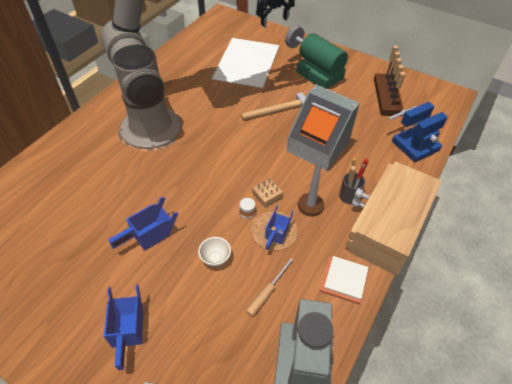

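View pics/d0.png

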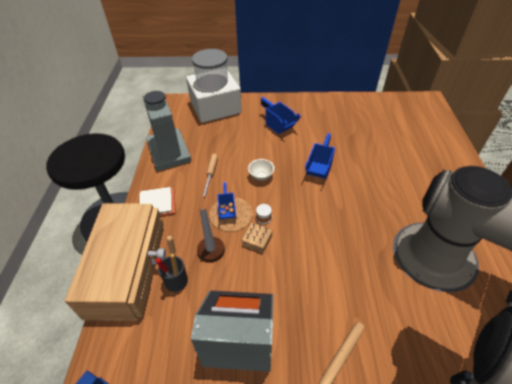

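Blue cups in the scene picture are at (278,228) on the cork mat, (148,227) and (123,322). The one on the mat is clearly the smallest and holds scrap, so it fits. I'll check that in an enlarged crop and measure from the point clouds.

```bash
python3 - <<'E'
from h import *
crop('s0',200,170,340,290,'c_s0',5); crop('d0',170,140,300,270,'c_d0',5)
for n,t,pts in (('scene','s0',[(272,245),(278,228),(258,235),(312,204),(247,206),(267,190),(320,122),(148,227),(123,322)]),('side','d0',[(226,210),(208,250),(264,212),(257,236),(237,302),(320,160),(280,117)])):
    for p in pts: print(n,p,np.round(w(n,t,*p),3))
E
```

```text
scene (272, 245) [ 0.62  -0.199  0.007]
scene (278, 228) [ 0.605 -0.137  0.005]
scene (258, 235) [ 0.567 -0.189  0.003]
scene (312, 204) [ 0.656 -0.02   0.027]
scene (247, 206) [ 0.499 -0.142  0.044]
scene (267, 190) [ 0.514 -0.048  0.031]
scene (320, 122) [0.553 0.215 0.13 ]
scene (148, 227) [ 0.276 -0.339  0.005]
scene (123, 322) [ 0.41  -0.596  0.003]
side (226, 210) [ 0.611 -0.155  0.013]
side (208, 250) [0.652 0.001 0.023]
side (264, 212) [ 0.491 -0.123  0.043]
side (257, 236) [ 0.511 -0.042  0.032]
side (237, 302) [0.553 0.204 0.121]
side (320, 160) [ 0.287 -0.392  0.008]
side (280, 117) [ 0.424 -0.648  0.01 ]
```

View pics/c_s0.png

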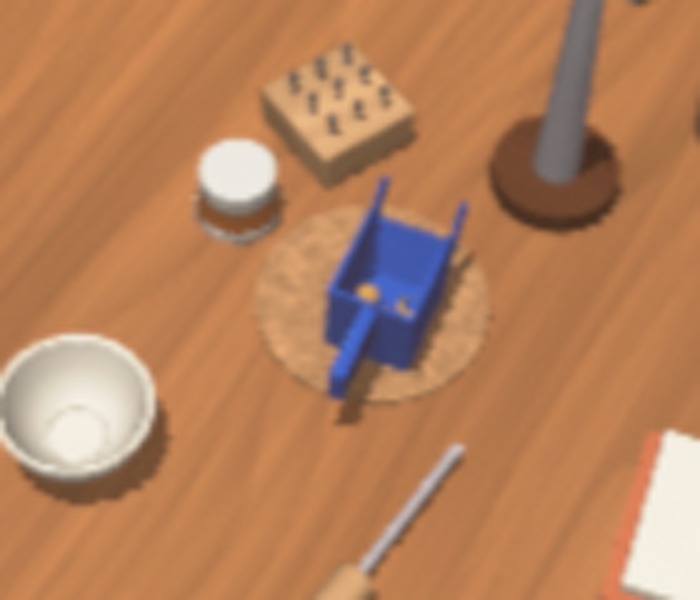

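View pics/c_d0.png

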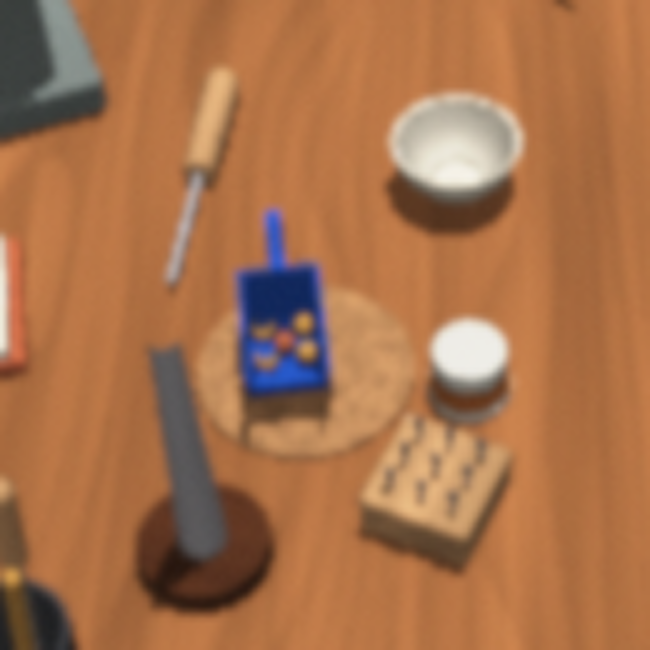

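The crops confirm it: the smallest cup stands on the mat with 5 pieces inside (2 brass buttons, 2 brass beads, 1 copper bead). Its handle points to -y and its notch roughly to +y. Next I'll fit the cup, mat and bin poses.

```bash
python3 - <<'E'
from h import *
for n,t in (('scene','s0'),('side','d0')):
    X,im=cloud(n,t); hsv=cv2.cvtColor(im,cv2.COLOR_RGB2HSV)
    H,S,V=[hsv[...,i].astype(int) for i in range(3)]
    # cup
    m=(H>100)&(H<130)&(S>130)&(np.abs(X[...,0]-.6)<.12)&(np.abs(X[...,1]+.14)<.12)
    P=X[m]; print(n,'cup',len(P),np.nanmin(P,0),np.nanmax(P,0))
    rim=P[(P[:,2]>.045)]
    A=rim[:,:2]; print('top pts',len(A)); 
    h=P[(P[:,2]>.038)&(P[:,1]<-.2)]; print('handle',len(h),h.mean(0) if len(h) else '')
    c=P[:,:2]-P[:,:2].mean(0); 
    # bin
    f=(H<12)&(S>170)&(np.abs(X[...,0]-.553)<.12)&(np.abs(X[...,1]-.21)<.12)&(X[...,2]>.05)
    F=X[f]; cen=F.mean(0); u,s,vt=np.linalg.svd(F-cen); print('flap',len(F),cen,'normal',vt[2]*np.sign(vt[2,2]), 'pts sd',s/np.sqrt(len(F)))
    q=(np.abs(X[...,0]-.553)<.14)&(np.abs(X[...,1]-.23)<.14)
    T=X[q&(X[...,2]>.172)&(X[...,2]<.19)]; print('top',len(T),cv2.minAreaRect(T[:,:2].astype(np.float32)),T[:,2].mean())
    B=X[q&(X[...,2]>.03)&(X[...,2]<.19)&(S<80)]; print('bin',len(B),cv2.minAreaRect(B[:,:2].astype(np.float32)))
    tb=X[(np.abs(X[...,0]-.6)<.3)&(np.abs(X[...,1]-0)<.3)]; print('table z',np.nanmedian(tb[:,2]))
    # mat
    M=(np.abs(X[...,0]-.6)<.15)&(np.abs(X[...,1]+.15)<.15)
    print('sample mat HSV')
E
```

```text
scene cup 259 [ 0.58206738 -0.23334604  0.00259468] [ 0.63745391 -0.10743855  0.0651115 ]
top pts 87
handle 37 [ 0.61933853 -0.21607126  0.05920077]
flap 781 [0.55260672 0.21107163 0.12506149] normal [-0.09715059 -0.68600814  0.72107877] pts sd [0.02795585 0.02556211 0.00681677]
top 720 ((0.557259738445282, 0.2826516032218933), (0.0716610848903656, 0.1622862070798874), 88.78114318847656) 0.17985164312404334
bin 2649 ((0.5540443658828735, 0.23398512601852417), (0.1670783907175064, 0.1642833799123764), 87.04541778564453)
table z 0.003348665603652699
sample mat HSV
side cup 251 [ 0.58215189 -0.22849497  0.00198948] [ 0.63547425 -0.09577777  0.06564039]
top pts 65
handle 12 [ 0.61677273 -0.21407915  0.05972188]
flap 437 [0.55163805 0.20207948 0.11903759] normal [-0.03788222 -0.70477645  0.70841732] pts sd [0.0272613  0.01917264 0.00050998]
top 2284 ((0.5558227300643921, 0.2832323908805847), (0.060965824872255325, 0.1603875309228897), 86.7391128540039) 0.1800143476447387
bin 4872 ((0.5533942580223083, 0.23701345920562744), (0.1600762903690338, 0.16042360663414001), 86.96759796142578)
table z 0.0017832081870410232
sample mat HSV
```

```bash
python3 - <<'E'
from h import *
crop('s0',270,60,370,180,'b_s0',5); crop('d0',180,280,290,384,'b_d0',6)
E
```

```text
(no output)
```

View pics/b_s0.png

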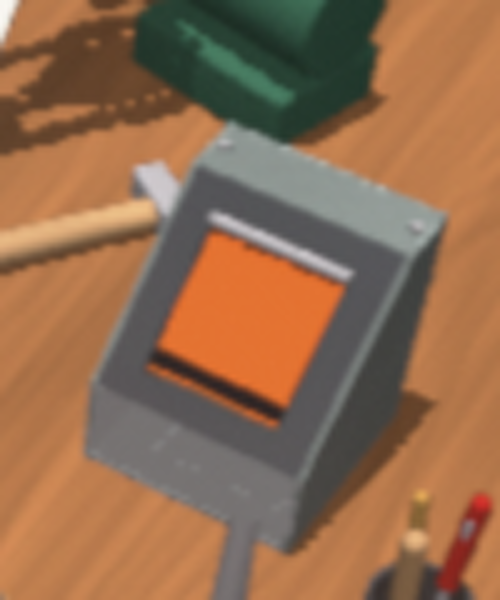

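View pics/b_d0.png

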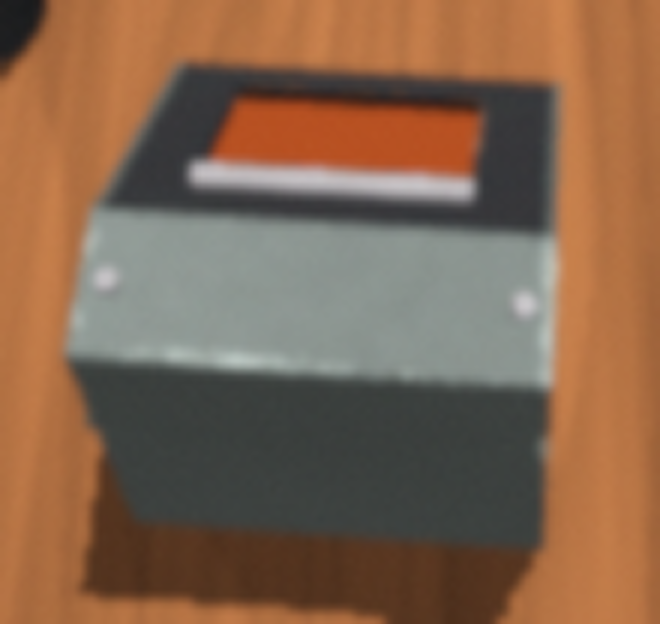

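```bash
cat >> h.py <<'E'
BINYAW=np.deg2rad(86.9); BIN=np.array([.5535,.2365,0])
GR=np.array([-.064,0,.042])
def rotY(t): return R.from_rotvec([0,t,0])
def tool_in_cup(a,flip=1):
    ca,sa=np.cos(a),np.sin(a); z=np.array([ca,0,-sa]); x=flip*np.array([sa,0,ca]); y=np.cross(z,x)
    return R.from_matrix(np.stack([x,y,z],1)), GR-.006*z
def tcp(Rc,pc,a,flip=1):
    "Rc,pc cup pose in world -> TCP"
    Rt,pt=tool_in_cup(a,flip); return Rc.apply(pt)+pc,(Rc*Rt).as_quat()
def cup_at_bin(lx,lz,tilt,lip=(.056,0,.055),dy=0):
    "cup pose with lip at bin (x,z) [mm], tilt deg"
    Rc=R.from_euler('z',BINYAW)*rotY(np.deg2rad(tilt))
    L=R.from_euler('z',BINYAW).apply([lx/1e3,dy,lz/1e3])+BIN
    return Rc,L-Rc.apply(lip)
E
python3 - <<'E'
from h import *
q0=np.array(r.read_state()['joint_positions'])
for a in (20,30,40,50,60,70,80):
  for f in (1,-1):
    a_=np.deg2rad(a); Rc=R.from_euler('z',np.deg2rad(97)); pc=np.array([.6105,-.15,.004])
    out=[]
    for dz in (0,.22): 
        s=r.solve_ik(*tcp(Rc,pc+[0,0,dz],a_,f)); out.append(None if s is None else np.round(s,2))
    for l in ((-60,140,45),(-25,105,50),(-10,85,95)):
        s=r.solve_ik(*tcp(*cup_at_bin(*l),a_,f)); out.append(None if s is None else np.round(s,2))
    print(a,f,*[str(o) for o in out])
E
```

```text
20 1 [-0.76  1.34  0.61  0.8   2.15 -0.78] [-0.76  1.11  0.53  0.99  2.35 -0.47] [-0.24  0.4   1.54  0.44  1.31 -0.33] [-0.11  0.42  1.56  0.37  1.21 -0.2 ] [ 0.46  0.64  1.16 -0.38  1.57  0.56]
20 -1 [-0.76  1.34  0.61  0.8   2.15  2.36] [-0.76  1.11  0.53  0.99  2.35  2.67] [-0.24  0.4   1.54  0.44  1.31  2.82] [-0.11  0.42  1.56  0.37  1.21  2.94] [ 0.46  0.64  1.16 -0.38  1.57 -2.59]
30 1 [-0.74  1.23  0.72  0.67  2.01 -0.84] [-0.74  1.03  0.57  0.83  2.27 -0.55] [-0.14  0.39  1.51  0.27  1.28 -0.17] [-0.01  0.42  1.52  0.19  1.2  -0.03] [ 0.52  0.72  1.09 -0.51  1.68  0.61]
30 -1 [-0.74  1.23  0.72  0.67  2.01  2.3 ] [-0.74  1.03  0.57  0.83  2.27  2.59] [-0.14  0.39  1.51  0.27  1.28  2.97] None [ 0.52  0.72  1.09 -0.51  1.68 -2.54]
40 1 [-0.71  1.13  0.84  0.57  1.85 -0.87] [-0.71  0.95  0.62  0.68  2.17 -0.62] [-0.04  0.39  1.48  0.09  1.27 -0.01] [0.09 0.44 1.48 0.   1.23 0.14] [ 0.57  0.8   1.03 -0.63  1.79  0.63]
40 -1 [-0.71  1.13  0.84  0.57  1.85  2.27] [-0.71  0.95  0.62  0.68  2.17  2.53] None [ 0.09  0.44  1.48  0.    1.23 -3.  ] [ 0.57  0.8   1.03 -0.63  1.79 -2.51]
[... 732 characters left out ...]
 1.36 -2.72] [ 0.64  0.97  0.92 -0.87  2.   -2.5 ]
70 1 [-0.58  0.86  1.16  0.27  1.36 -0.79] [-0.58  0.7   0.86  0.27  1.8  -0.67] [ 0.25  0.5   1.38 -0.42  1.41  0.4 ] [ 0.35  0.59  1.34 -0.48  1.45  0.52] None
70 -1 [-0.58  0.86  1.16  0.27  1.36  2.35] [-0.58  0.7   0.86  0.27  1.8   2.47] [ 0.25  0.5   1.38 -0.42  1.41 -2.74] [ 0.35  0.59  1.34 -0.48  1.45 -2.62] None
80 1 [-0.52  0.79  1.26  0.15  1.2  -0.7 ] [-0.52  0.63  0.95  0.14  1.67 -0.63] [ 0.32  0.56  1.35 -0.56  1.49  0.5 ] [ 0.42  0.66  1.3  -0.61  1.55  0.6 ] None
80 -1 [-0.52  0.79  1.26  0.15  1.2   2.44] [-0.52  0.63  0.95  0.14  1.67  2.51] [ 0.32  0.56  1.35 -0.56  1.49 -2.64] [ 0.42  0.66  1.3  -0.61  1.55 -2.54] None
```

```bash
python3 - <<'E'
from h import *
a=np.deg2rad(40)
Rc=R.from_euler('z',np.deg2rad(97)); pc=np.array([.6105,-.15,.004])
p,q=tcp(Rc,pc,np.deg2rad(60),1); z=R.from_quat(q).apply([0,0,1])
look=p-.16*z
qd=r.read_state()['eef_rot']
r.reach([.24,.33,.42],qd)
print(r.read_state()['time_s'])
r.reach(look,q)
command_gripper(.04,60)
snap('wrist','w1'); print(r.read_state()['time_s'],look)
E
```

```text
1.05
4.3667 [ 0.62841479 -0.29590428  0.18976022]
```

View pics/w1.png

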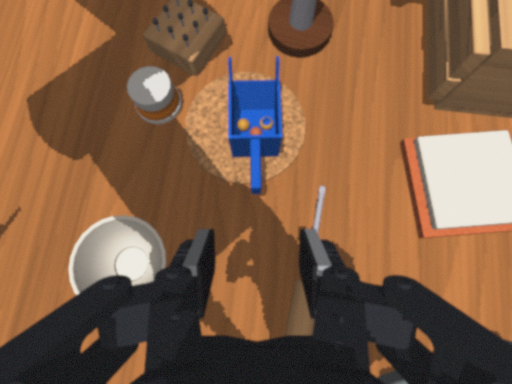

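The wrist view shows the cup on the mat, with handle top from (256,150) to (257,188), cheek tips at (230,60) and (278,60), and scrap near (243-267,125). The bowl is at left (118,262) and the driver at (310,240) to the right of the approach. Now I'll fit the cup pose from depth.

```bash
python3 - <<'E'
from h import *
crop('w1',180,40,330,210,'c_w1',5)
X,im=cloud('wrist','w1'); hsv=cv2.cvtColor(im,cv2.COLOR_RGB2HSV)
H,S,V=[hsv[...,i].astype(int) for i in range(3)]
m=(H>100)&(H<130)&(S>130)&(np.abs(X[...,0]-.6)<.12)&(np.abs(X[...,1]+.15)<.13)
P=X[m]; print(len(P),P.min(0),P.max(0))
T=P[(P[:,2]>.055)&(P[:,2]<.063)]; print('top',len(T),T[:,2].mean(), cv2.minAreaRect(T[:,:2].astype(np.float32)))
h=T[T[:,1]<-.185]; print('handle',len(h),h.mean(0),h.min(0),h.max(0))
c=h[:,:2]-h[:,:2].mean(0); vt=np.linalg.svd(c)[2][0]; print('handle yaw',np.rad2deg(np.arctan2(*(vt*np.sign(vt[1]))[::-1])))
# fit model rim outline: search yaw, origin with top-plane footprint
from scipy.optimize import minimize
def sd(q): # signed distance-ish to top footprint: handle + back wall + sides
    def box(q,x0,x1,y0,y1):
        d=np.maximum(np.maximum(x0-q[:,0],q[:,0]-x1),np.maximum(y0-q[:,1],q[:,1]-y1)); return np.maximum(d,0)
    return np.min([box(q,-.083,-.033,-.005,.005),box(q,-.033,-.030,-.026,.026),box(q,-.033,.058,.023,.026),box(q,-.033,.058,-.026,-.023)],0)
A=T[:,:2]
def cost(v):
    c,s=np.cos(v[2]),np.sin(v[2]); d=A-v[:2]; q=np.stack([d@[c,s],d@[-s,c]],1)
    return np.sum(np.minimum(sd(q),.01)**2)*1e6/len(A)+ ((q[:,0].min()+.083)*1e3)**2*.05
best=min((minimize(cost,[.61+dx,-.15+dy,np.deg2rad(y)],method='Nelder-Mead',options=dict(xatol=1e-5,fatol=1e-5,maxiter=2000)) for y in(88,92,96,100) for dx in (-.004,.004) for dy in(-.005,.005)),key=lambda o:o.fun)
print(best.x[:2],np.rad2deg(best.x[2]),best.fun)
# mat
d=(H>8)&(H<25)&(np.abs(X[...,2]-.004)<.003)
E
```

```text
3783 [ 0.57764918 -0.23574812  0.00474235] [ 0.63901288 -0.09825628  0.06540593]
top 1010 0.05853409673979789 ((0.6119120717048645, -0.16854292154312134), (0.05063171684741974, 0.1351308673620224), 8.231083869934082)
handle 593 [ 0.61476143 -0.2070119   0.05850254] [ 0.5889254  -0.23571556  0.05524318] [ 0.62485548 -0.18500077  0.06072787]
handle yaw 110.26787868221994
[ 0.60895638 -0.15336835] 98.31255288069123 0.0008712271324638307
```

View pics/c_w1.png

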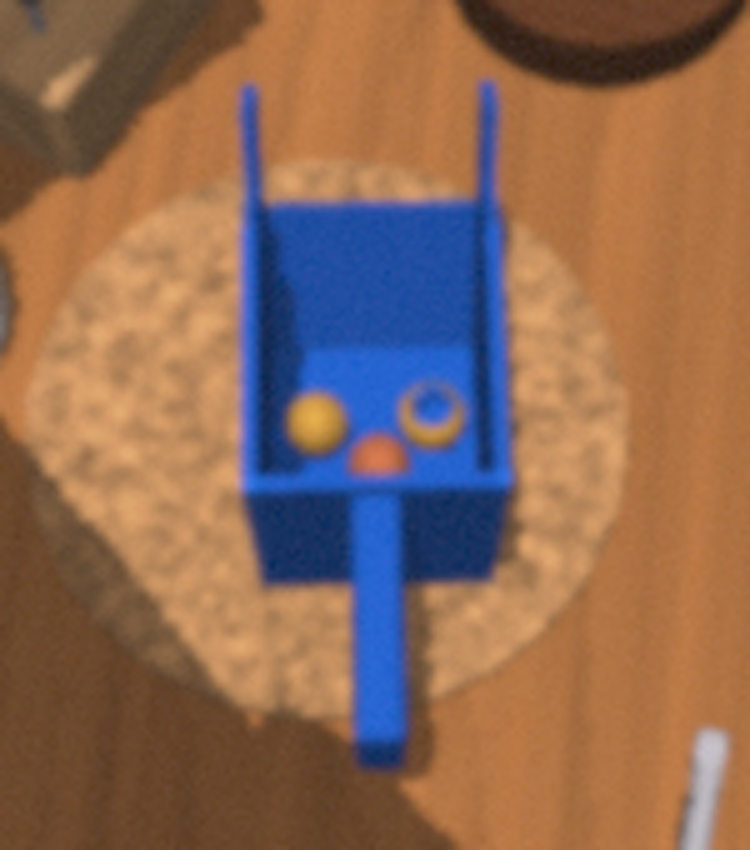

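```bash
cat >> h.py <<'E'
A45=np.deg2rad(45)
RC0=R.from_euler('z',np.deg2rad(98.3)); PC0=np.array([.609,-.1534,.004])
E
python3 - <<'E'
from h import *
m=optics.camera_model('wrist'); z=np.load('w1.npz'); T=m['tool_from_camera']
def ray(u,v,zz):
    d=R.from_quat(z['q']).apply(T[:3,:3]@np.linalg.inv(m['K'])@[u,v,1]); o=R.from_quat(z['q']).apply(T[:3,3])+z['p']
    return o+d*(zz-o[2])/d[2]
pts=np.array([ray(180+a/5,40+b/5,.004)[:2] for a,b in ((27,400),(628,410),(330,160),(520,250),(110,240),(470,690),(600,550))])
from scipy.optimize import least_squares
s=least_squares(lambda c:np.hypot(*(pts-c[:2]).T)-c[2],[.6,-.16,.07]).x; print('mat',s,'base centre',PC0+RC0.apply([-.0045,0,0]))
X,im=cloud('wrist','w1')
b=X[(np.abs(X[...,0]-.53)<.08)&(np.abs(X[...,1]+.26)<.07)&(X[...,2]>.03)&(X[...,2]<.05)&(im.min(2)>120)]; print('bowl',b.min(0),b.max(0))
p,q=tcp(RC0,PC0,A45); zz=R.from_quat(q).apply([0,0,1])
r.reach(p-.11*zz,q)
snap('wrist','w2')
print(r.move_straight(p,speed=.1,max_force=8), r.read_state()['eef_pos']-p, r.read_state()['time_s'])
snap('wrist','w3');snap('scene','s3')
crop('s3',220,180,330,290,'c_s3',5)
E
```

```text
mat [ 0.59687882 -0.15141757  0.06978759] base centre [ 0.6096496  -0.15785287  0.004     ]
bowl [ 0.45722488 -0.32995897  0.03000885] [ 0.54517659 -0.27455843  0.04418833]
False [ 0.00036223 -0.00065934  0.00103321] 6.0333
```

View pics/w3.png

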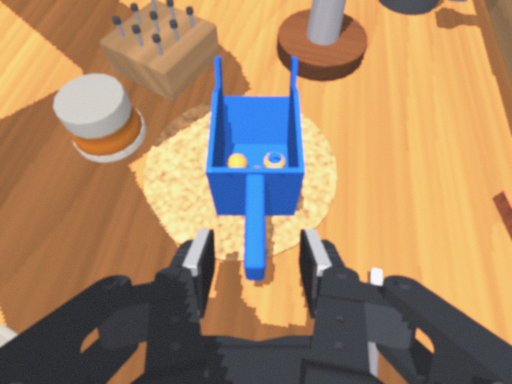

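View pics/c_s3.png

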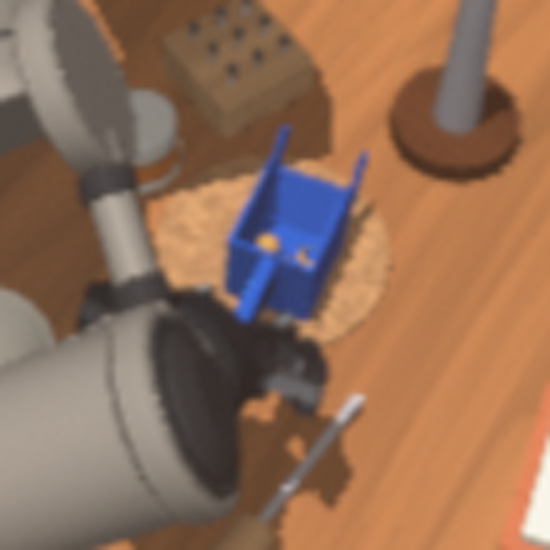

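The pads straddle the handle tab (tips at (208,240) and (308,240), tab at (256,215-275)). Closing and lifting.

```bash
python3 - <<'E'
from h import *
command_gripper(0.0,70); s=r.read_state(); print(s['grip_width'],s['contact_force'],s['eef_pos'],s['time_s'])
p,q=tcp(RC0,PC0,A45)
r.move_straight(p+[0,0,.03],q,speed=.08)
snap('wrist','w4'); print(r.read_state()['time_s'],r.read_state()['contact_force'])
E
```

```text
0.007501391273105738 [ 0.22006978 -1.17168316  0.59600244] [ 0.61880341 -0.22112169  0.05025469] 6.5167
7.0917 [-0.40081701 -0.52957501 -1.55339138]
```

View pics/w4.png

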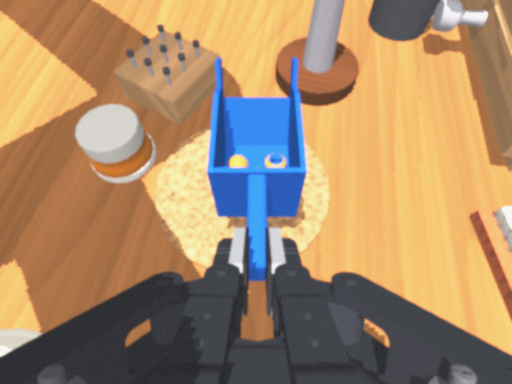

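The cup is held, with width 7.5 mm read on the 10 mm tab and scrap still inside. Lifting and carrying it to the standoff in front of the flap.

```bash
python3 - <<'E'
from h import *
p,q=tcp(RC0,PC0+[-.04,0,.2],A45); r.move_straight(p,q,speed=.2)
p,q=tcp(RC0,PC0+[-.07,.08,.22],A45); r.move_straight(p,q,speed=.2)
p,q=tcp(*cup_at_bin(-52,141,40),A45); r.move_straight(p,q,speed=.15)
r.hold(.2)
s=r.read_state();print(s['time_s'],s['eef_pos']-p,s['contact_force'])
snap('scene','s5');snap('side','d5');snap('wrist','w5')
crop('s5',240,60,380,200,'c_s5',5);crop('d5',170,230,300,384,'c_d5',5)
E
```

```text
10.6 [ 1.24275384e-04 -6.82447257e-04  7.22787186e-06] [ 0.20184686  0.20733284 -2.28452214]
```

View pics/c_s5.png

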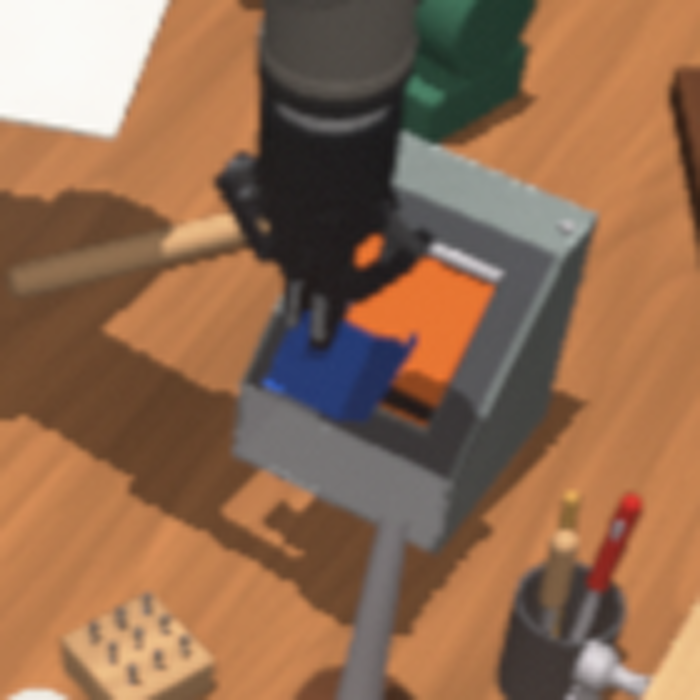

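View pics/c_d5.png

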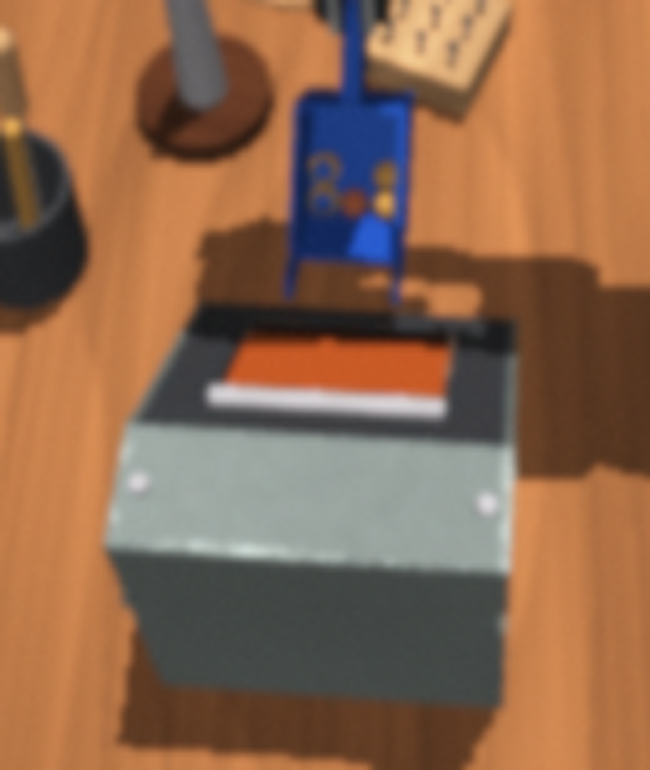

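View pics/w5.png

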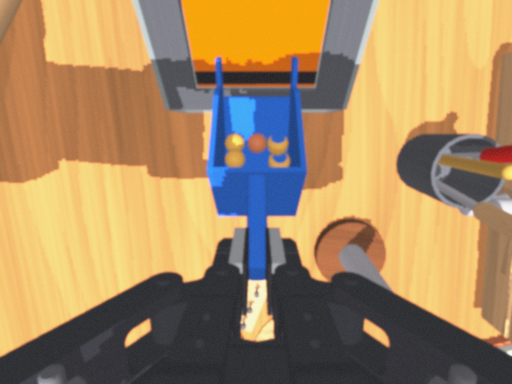

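Cup centred on the flap in the wrist view, all five pieces inside. I'll check the lip position by projecting the expected rim corners into the side view.

```bash
python3 - <<'E'
from h import *
st=np.load('d5.npz'); m=optics.camera_model('side')
Rt,pt=tool_in_cup(A45); Rc=R.from_quat(st['q'])*Rt.inv(); pc=st['p']-Rc.apply(pt)
for pnt in ([.056,.0245,.055],[.056,-.0245,.055],[-.033,.026,.055],[-.033,-.026,.055]):
    X=Rc.apply(pnt)+pc; c=m['K']@(m['R']@X+m['t']); print(pnt,np.round((c[:2]/c[2]-[170,230])*5,0), X.round(4))
E
```

```text
[0.056, 0.0245, 0.055] [393. 302.] [0.5264 0.1854 0.141 ]
[0.056, -0.0245, 0.055] [286. 296.] [0.5753 0.1827 0.141 ]
[-0.033, 0.026, 0.055] [404. 106.] [0.5212 0.1174 0.1982]
[-0.033, -0.026, 0.055] [291. 101.] [0.5731 0.1145 0.1982]
```

```bash
cat >> h.py <<'E'
def path(way,step=5,speed=.06,mf=15):
    "way: list of (lx,lz,tilt); interpolates"
    for w0,w1 in zip(way[:-1],way[1:]):
        w0,w1=np.array(w0,float),np.array(w1,float)
        n=max(1,int(np.ceil(abs(w1[2]-w0[2])/step)))
        for k in range(1,n+1):
            p,q=tcp(*cup_at_bin(*(w0+(w1-w0)*k/n)),A45)
            if r.move_straight(p,q,speed=speed,max_force=mf): print('STOP',w0+(w1-w0)*k/n,r.read_state()['contact_force']); return False
    return True
E
python3 - <<'E'
from h import *
print(path([(-52,141,40),(-32.6,124.4,46)],step=6,speed=.08))
s=r.read_state();print(s['time_s'],s['contact_force'])
print(path([(-32.6,124.4,46),(-11.4,103.2,50)],speed=.05))
s=r.read_state();print(s['time_s'],s['contact_force'])
snap('scene','s6');snap('side','d6')
crop('s6',240,60,380,200,'c_s6',5);crop('d6',170,230,300,384,'c_d6',5)
E
```

```text
True
11.2583 [ 0.84894024  0.00281071 -1.17178631]
True
12.0333 [-0.42786802 -1.69240448 -0.10754208]
```

View pics/c_s6.png

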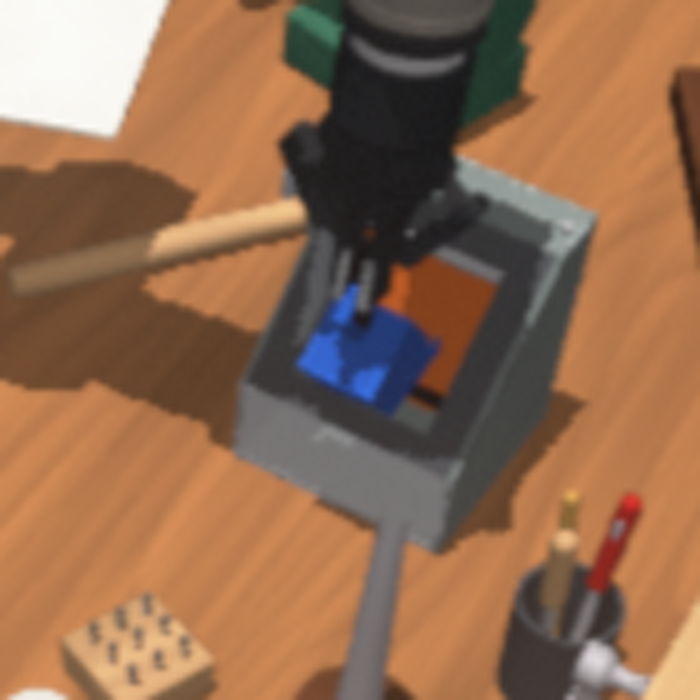

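View pics/c_d6.png

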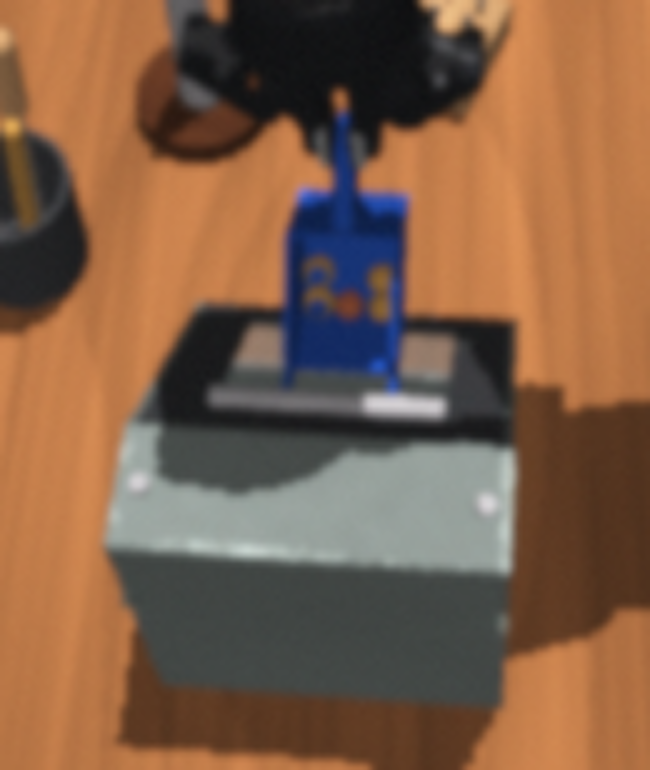

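The flap is pressed in (about 2 N, bin floor visible past the cup) and all five pieces are still in the cup. Tipping now.

```bash
python3 - <<'E'
from h import *
print(path([(-11.4,103.2,50),(-12,95,70),(-11,88,85),(-11,84,97)],speed=.06))
r.hold(.4)
s=r.read_state();print(s['time_s'],s['contact_force'])
snap('scene','s7');snap('side','d7');snap('wrist','w7')
crop('s7',240,60,380,200,'c_s7',5);crop('d7',170,230,300,384,'c_d7',5)
E
```

```text
True
15.6583 [ 0.02018662 -3.48665881 -0.70718559]
```

View pics/c_s7.png

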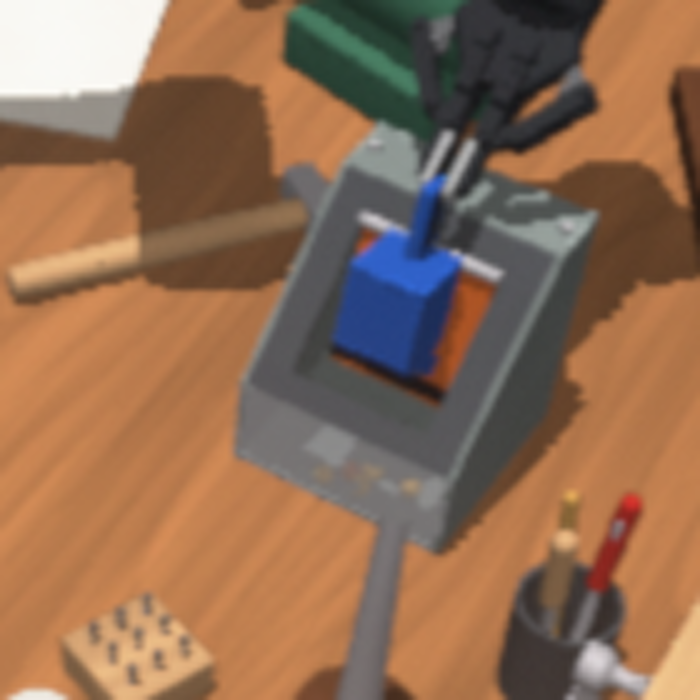

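View pics/c_d7.png

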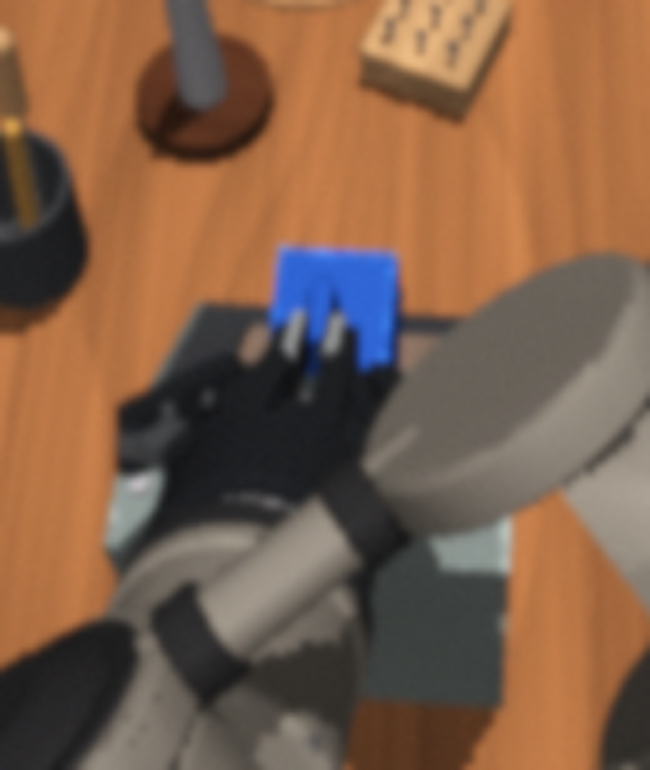

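View pics/w7.png

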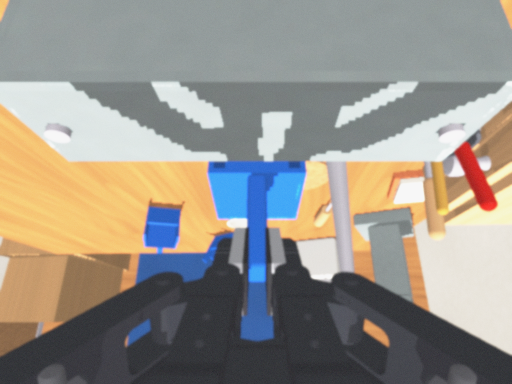

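Five brass/copper blobs seem visible through the clear front at crop (315-420,465-490). I'll tip slightly further to make sure, then look closer.

```bash
python3 - <<'E'
from h import *
print(path([(-11,84,97),(-14,82,101)],speed=.06)); r.hold(.3)
s=r.read_state();print(s['time_s'],s['contact_force'])
snap('scene','s8');crop('s8',285,135,345,175,'c_s8',12)
E
```

```text
True
16.3667 [-0.11606162 -3.50141931 -1.8319216 ]
```

View pics/c_s8.png

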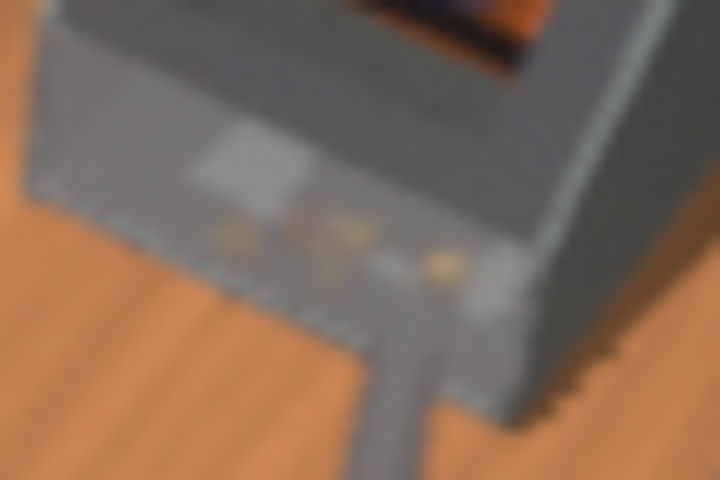

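All five are in the box: brass at (235,235), (355,228), (330,270) and (443,265), and copper at (300,228). Withdrawing along the slope normal so the flap can close.

```bash
python3 - <<'E'
from h import *
print(path([(-14,82,101),(-64,132,99)],speed=.06,mf=20))
s=r.read_state();print(s['time_s'],s['contact_force'])
print(path([(-64,132,99),(-95,175,40)],step=15,speed=.12))
print(path([(-95,175,40),(-130,220,0)],step=20,speed=.15))
s=r.read_state();print(s['time_s'],s['contact_force'])
snap('scene','s9');snap('wrist','w9');snap('side','d9');crop('s9',240,60,380,200,'c_s9',5)
E
```

```text
True
17.8 [-0.41591107  0.58987192 -0.86394863]
True
True
20.6167 [-0.24720902 -0.14924875 -0.85056604]
```

View pics/c_s9.png

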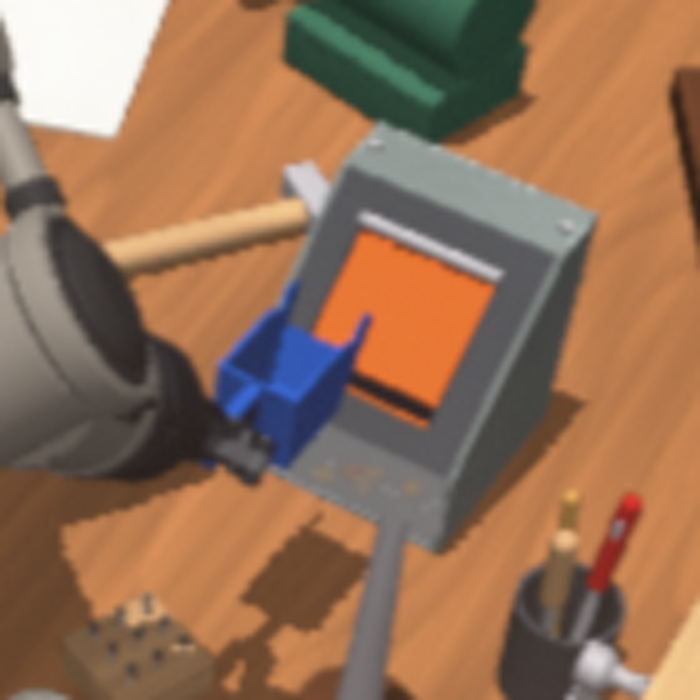

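View pics/w9.png

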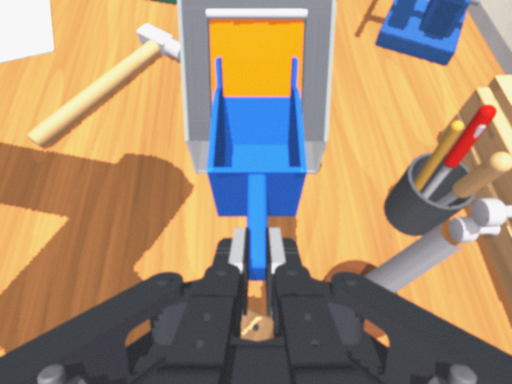

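View pics/d9.png

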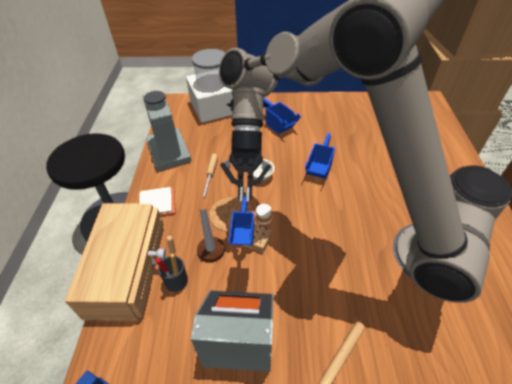

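The cup is empty in the wrist view, sits in the grip as before, and the flap is shut flush. I'll return it to the mat, slightly nearer the mat's centre.

```bash
cat >> h.py <<'E'
PP=PC0+np.array([-.0125,.0062,0])
E
python3 - <<'E'
from h import *
for pc,sp in ((PC0+[-.07,.08,.22],.2),(PC0+[-.04,0,.2],.2),(PP+[0,0,.12],.2),(PP+[0,0,.015],.12)):
    p,q=tcp(RC0,pc,A45); r.move_straight(p,q,speed=sp)
r.hold(.2)
p,q=tcp(RC0,PP,A45)
print(r.move_straight(p+[0,0,-.003],q,speed=.02,max_force=2.5))
s=r.read_state();print(s['time_s'],s['eef_pos']-p,s['contact_force'])
snap('scene','s10');snap('wrist','w10');crop('s10',220,180,330,290,'c_s10',5)
E
```

```text
True
24.7083 [-1.29434295e-04 -1.54248793e-05 -3.66796635e-04] [ 0.79557707 -1.44168279  3.7760458 ]
```

View pics/c_s10.png

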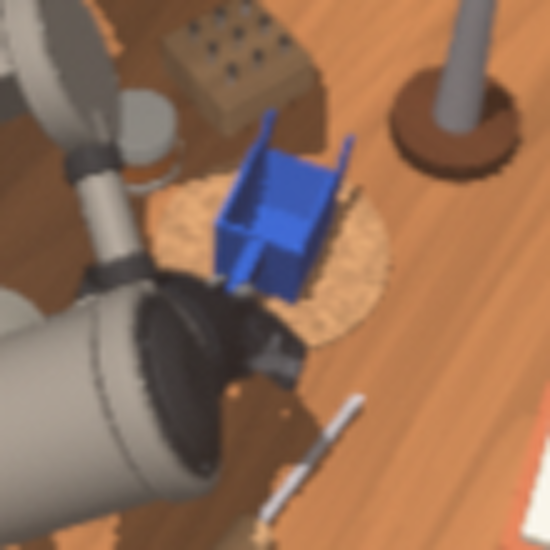

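View pics/w10.png

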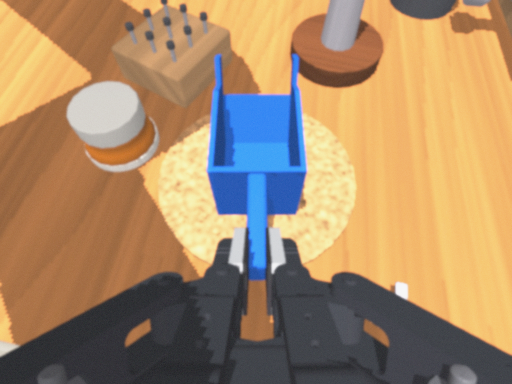

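The cup is down on the mat (touch force 3.8 N at the expected height). Releasing and backing off along the tool axis.

```bash
python3 - <<'E'
from h import *
command_gripper(.04)
p=np.array(r.read_state()['eef_pos']); q=r.read_state()['eef_rot']; zz=R.from_quat(q).apply([0,0,1])
r.move_straight(p-.13*zz,speed=.12)
r.move_straight(p-.13*zz+[0,0,.12],speed=.2)
r.hold(.5)
s=r.read_state();print(s['time_s'],s['contact_force'])
snap('scene','s11');snap('wrist','w11');snap('side','d11');crop('s11',220,170,340,290,'c_s11',5)
X,im=cloud('wrist','w11'); hsv=cv2.cvtColor(im,cv2.COLOR_RGB2HSV)
m=(hsv[...,0]>100)&(hsv[...,0]<130)&(hsv[...,1]>130)&(np.abs(X[...,0]-.6)<.12)&(np.abs(X[...,1]+.15)<.13)
P=X[m]; T=P[(P[:,2]>.055)&(P[:,2]<.063)]; print(len(T),T[:,2].mean(),T[:,2].std(),P.max(0),P.min(0))
for a,b in (('s0','s11'),('d0','d11')):
    A=np.load(a+'.npz')['im'].astype(int);B=np.load(b+'.npz')['im'].astype(int); D=(np.abs(A-B).max(2)>45).astype(np.uint8)*255; cv2.imwrite(f'pics/diff_{b}.png',D)
E
```

```text
27.7083 [-0.07329459 -0.10112663  0.31396204]
640 0.05852228232110699 0.0010070636703793992 [ 0.6268947  -0.0909883   0.06135134] [ 0.56742587 -0.22891828  0.00449024]
```

View pics/s11.png

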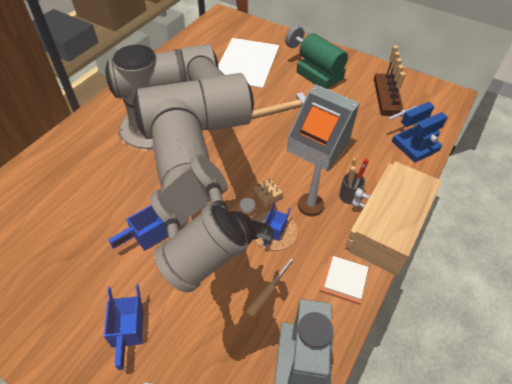

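View pics/w11.png

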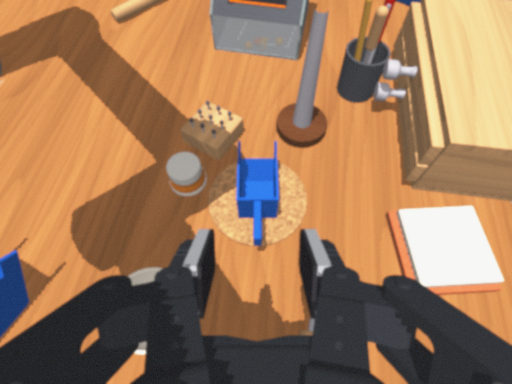

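View pics/d11.png

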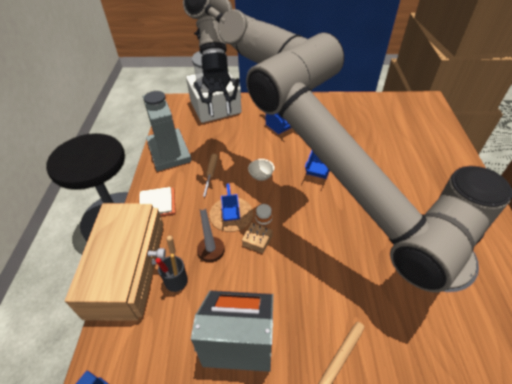

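The cup stands upright and empty on the mat (rim height 58.5 mm, same as at the start), the flap is shut, and the scrap shows behind the clear front. The bystanders are at the same pixels as before. Handing in.

```bash
python3 - <<'E'
from h import *
r.finish_job()
E
```

```text
the job is handed in; nothing more can be done
```

The blue cup is emptied into the grey box and standing on its cork mat again; I handed the job in at about 27.7 s. I gripped the smallest cup by its handle and pressed the flap open with its rim corners at about 50° tilt (roughly 2 N). I then tipped it to about 101°, drew it back so the flap shut, and set it down about 14 mm from where it had stood, nearer the mat's centre.

**Last checks:**
- **Scrap:** all five pieces were visible through the box's clear front, and the cup was empty in the wrist view.
- **Flap:** shut flush with the sloping face.
- **Cup:** upright, rim at the same height as before the pick, with the gripper clear and no contact force.
- **Other things on the bench:** I compared their positions by eye only, and they looked unmoved. The arm or gripper partly hid the bowl, the driver, one of the larger cups and the hammer in some views, but each showed in at least one.
- No check failed. The expected rim corners agreed with the side view to about 1–3 px before I pressed the flap.

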